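Put the ink marker back in its spring clips and click its cap on

ROBOT

A 6-joint arm with a two-finger parallel gripper is mounted at the origin on a cart in front of the work surface, level with it; the furniture and walls round the work are solid. World frame = base frame: x ahead of the robot, y to its left, z up, the work surface at z = 0. Lengths are in m, angles in rad, forces in N, time in s.
With the tool pointing down it reaches from about 0.35 to 0.925 m from the base axis. Payload 6.4 kg.
Tool frame: the origin (TCP) lies midway between the tips of the shut fingers; the grasp point (between the pads) lies ctrl.tcp_to_grasp behind it (ctrl.tcp_to_grasp is the distance from the TCP to the grasp point, in m); z points along the fingers, y is the line along which they close (so a half turn about z gives the same grasp; the last joint's range is limited). The gripper opens to 94 mm and grips with 3 to 60 N. Pads are 16 mm wide; open, the fingers measure 119 mm over their backs; the gripper's body (75 mm by 177 mm) begins 78 mm behind the grasp point.
Start: joints at [-1.431, 0.245, 1.558, -0, 1.339, -0.174], TCP at [0.201, -0.618, 0.205] pointing down, gripper open.
Joint ranges: [-3.13, 3.13], [-1.02, 2.26], [0.13, 2.54], [-0.95, 4.09], [0.21, 2.88], [-2.74, 2.74]. Speed limits (rad/s): [2.57, 2.57, 3.14, 3.14, 3.14, 3.14].

INTERFACE

Orientations are given as a unit quaternion [w, x, y, z].
In Python, from workcell import ctrl gives the robot as it stands.
- The arm moves only by the shell command python3 -m creep 'ROWS'. ROWS is JSON, one flat list of numbers, 5 for each row, row after row: the shift along the world's x, y, z in m, then the turn about the world's z in rad, then the finger opening in m, from 0 to 0.094. A call has 1 to 10 rows; each row is the pose to reach, as a shift and turn from the pose commanded when the call began; what a row does not reach only later rows make up. A row lasts 1/8 s, in which the tool goes at most 62.5 mm and 10.7 degrees, less where a joint would pass 70% of its speed; a pose out of reach is approached as far as the arm can. A call with a gripper value outside its range is refused whole. The fingers move at their own pace and stop on an object; the grip force is fixed at half the most. Time passes only in rows, so rows that repeat a pose let the fingers close. It gives the time, the measured TCP pose, the force, the opening and the grip force at its end, in the units of the state.
- ctrl.sense(): the state, without advancing time (a new reading comes with each control period).
- ctrl.snapshot(name): name is "scene" or "top"; returns a dict with "color" (420x560x3 uint8, blue, green, red), "z_map" (420x560 float32, m along the optical axis (not along the pixel's ray), 0 where there is no reading), "vertical_fov" (degrees; the focal length in pixels is half the picture's height over the tangent of half this angle, whatever the lens; pixels are square), "cx", "cy" (the principal point, pixels), "position" and "rotation" of the camera in the world. Camera axes: x right, y up, looking along -z (the intrinsics and any distortion apply to the point x, -y, -z); pixel columns grow to the right and rows downward; lengths in m; the calibration is good to about 2 mm. A picture is of the moment at which its call begins.
- ctrl.close_job(): hands the job in; it is judged then, once.
The state is a dict: "time_s": time; "joints": joint angles; "joint_vel": joint speeds; "joint_torque": joint torques, N m; "tool_pos": TCP position; "tool_rot": TCP orientation; "wrist_force": force on the tool from outside, world axes, zero at the start; "wrist_torque": the same for the moment, N m; "finger_gap": finger opening in m; "finger_force": force on a finger pad.
Only numpy, scipy, OpenCV 4.12 (cv2) and the standard library are available. Lean on these libraries where they do the work, as an engineer would, in place of code of your own. Each camera call takes 0.05 s, during which the arm holds its last target. There are 200 camera calls.

TASK

Put the refillable ink marker away: push it down into the free pair of spring clips on the wooden rack, nib pointing the same way as the marker already stored there, until both clips have snapped round its barrel. Then, while the clips hold it, press its cap on over the nib until it clicks and sits fully home against the collar. Leave the other things on the bench where they are.

Things in the scene. Friction and masses are not known exactly. Their poses are not given: they have to be found in the camera images.
- marker: the loose uncapped marker, 161 mm long, 60 g, lying flat, axis 15 mm above the bench. Origin on its axis in mid grip; x points to the nib. Black eight-sided grip 30 mm across flats, x = -25 to 25 mm (take it there by the side flats); round bare-metal barrel, 24 mm diameter, from the grip to x = -54 and 54 mm (the clips hold it there); 30 mm tail plug, x = -64 to -54 mm
- collar_face (a point): on the marker at x = 59 mm, axes as the marker's: centre of the face of its eight-sided collar (30 mm across, 5 mm thick), against which the cap's mouth comes to rest
- bead (a point): on the marker's axis at x = 67 mm, axes as the marker's: middle of the rounded bead, 22 mm diameter, on the grey 18 mm neck (x = 59 to 80 mm), which holds the cap. A cone follows and the 8 mm felt nib, which ends at x = 97 mm
- cap: the marker's loose cap: black, eight-sided, 30 mm across flats, 46 mm long, 28 g, lying on a flat, axis 15 mm above the bench. Origin at the centre of its open mouth; x points from the mouth to the closed end, so cap x = marker x when it is on. Bore 24 mm wide, 43 mm deep
- cap_teeth (a point): in the cap at x = 5 mm, axes as the cap's: middle of four small sprung teeth that must ride over the bead. This takes about 6 to 12 N along the axis, most when the mouth is some 6 mm short of the collar; past the crest the teeth hold, and pressing on meets the solid collar
- clip_rack: wooden rack screwed to the bench, place varies: board 112 x 160 x 12 mm, two battens across it with tops at 31 mm. Origin on the bench under the middle of the free bay (the one nearer the robot); x along the bay, the way the nib is to point; z up. The other bay, parallel at y = -85 mm, holds an identical capped marker (fixed), same height and direction
- bay (a point): on the rack, axes as the rack's: middle of the free bay, 48 mm above the bench, on the axis of a seated marker. Two upward-open steel strip clips, 12 mm wide, at x = -36 and 36 mm. The grip goes into the 60 mm gap between them, where fingers may go down to 15 mm above the bench. A seated marker can slide 5 mm either way along x
- clip_mouth (a point): on the rack, axes as the rack's, 15 mm above point bay: middle of the bay between the flared lips of the clips, 33 mm apart. The throat below is 19 mm wide; the 24 mm barrel touches it with its axis 16 mm above its seat, spreads the sprung arms (about 7 to 12 N down in all), and snaps in onto the clips' floor
- thread_spool: bystander, to be left: spool of thread, 42 mm diameter, 48 mm tall, standing between marker and cap; origin at its base
- sanding_block: bystander, to be left: cork sanding block 37 x 74 x 27 mm, right of the rack; origin at its base
- polish_tin: bystander, to be left: round flat tin, 80 mm diameter, 23 mm tall, left of the rack; origin at its base

How it is judged:
By the outcome, as a careful person would: the job done as asked, in the order asked, and still so for the second after the job is handed in, with the robot touching nothing.
It also fails if it takes over 51 s, if anything falls off the work surface, if the arm or the gripper's body presses on something with over 40 N, if the wrist force passes 120 N, or if a joint passes its speed limit or range.

## Working session

There is one attempt and no reset: what is moved stays moved. The work goes in short steps, Python scripts to look and compute and a shell command to move; the robot and the scene stay as the last step left them, time stands still between calls to the robot, and variables do not carry over. Pictures are saved under pics/ and viewed, at most 10 in all, crops included, and the job is handed in when it is done.

```bash
mkdir -p pics; cat > h.py <<'E'
import numpy as np, cv2
from workcell import ctrl
def snap(n):
    s=ctrl.snapshot(n); return s
def pts(s):
    z=s["z_map"].astype(float); h,w=z.shape
    f=h/2/np.tan(np.radians(s["vertical_fov"])/2)
    v,u=np.mgrid[:h,:w]
    p=np.stack([(u-s["cx"])/f*z,-(v-s["cy"])/f*z,-z],-1)
    R=np.array(s["rotation"])
    if R.size==4:
        from scipy.spatial.transform import Rotation as Ro
        R=Ro.from_quat(np.roll(R.ravel(),-1)).as_matrix()
    P=p@R.reshape(3,3).T+np.array(s["position"]); P[z==0]=np.nan
    return P
E
python3 - <<'E'
from h import *
for n in("top","scene"):
    s=snap(n); cv2.imwrite(f"pics/{n}0.png",s["color"]); P=pts(s); np.save(n+"P",P)
    print({k:v for k,v in s.items() if k not in("color","z_map")}); print(np.round(np.nanpercentile(P[...,2],[5,25,50,75,95]),3), (s["z_map"]==0).mean())
    for v in range(60,420,100): print([tuple(np.round(P[v,u],3)) for u in range(60,560,110)])
print(ctrl.sense(),ctrl.tcp_to_grasp, [a for a in dir(ctrl) if a[0]!='_'])
E
```

```text
{'vertical_fov': 46.17949972532112, 'cx': 279.64709450148524, 'cy': 201.15703326877605, 'position': array([ 0.4107824 , -0.00772604,  1.19162667]), 'rotation': array([-0.69969273, -0.03644529,  0.03415945,  0.71269556])}
[-0.703 -0.003  0.001  0.041  0.591] 0.0038435374149659862
[(np.float64(0.887), np.float64(0.529), np.float64(0.023)), (np.float64(0.852), np.float64(0.241), np.float64(0.097)), (np.float64(0.822), np.float64(-0.012), np.float64(0.159)), (np.float64(0.855), np.float64(-0.273), np.float64(0.062)), (np.float64(0.853), np.float64(-0.536), np.float64(0.055))]
[(np.float64(0.638), np.float64(0.524), np.float64(0.02)), (np.float64(0.636), np.float64(0.262), np.float64(0.002)), (np.float64(0.631), np.float64(-0.008), np.float64(0.005)), (np.float64(0.622), np.float64(-0.272), np.float64(0.024)), (np.float64(0.621), np.float64(-0.545), np.float64(0.002))]
[(np.float64(0.398), np.float64(0.526), np.float64(0.001)), (np.float64(0.393), np.float64(0.261), np.float64(-0.001)), (np.float64(0.388), np.float64(-0.003), np.float64(0.003)), (np.float64(0.383), np.float64(-0.266), np.
[... 1932 characters left out ...]
209697e-05,
        1.33867992e+00, -1.74124470e-01]), 'joint_vel': array([-0.00094858, -0.00176322, -0.00253133,  0.00061178,  0.00050153,
       -0.00201132]), 'joint_torque': array([-1.37805069e-03, -4.16916811e+01, -3.15525377e+01,  6.86617778e-02,
        3.10187764e-02, -5.27913789e-05]), 'tool_pos': array([ 0.20055642, -0.61770982,  0.20445017]), 'tool_rot': array([-8.67416517e-04,  9.87713991e-01,  1.56270024e-01,  6.67248745e-07]), 'wrist_force': array([-0.71730687, -0.02659265, -0.60143571]), 'wrist_torque': array([-0.01896604, -0.00152458,  0.00719852]), 'finger_force': 0.0, 'finger_gap': 0.09387110928129107} 0.0188 ['MotionError', 'close_job', 'sense', 'snapshot', 'tcp_to_grasp']
```

View pics/top0.png

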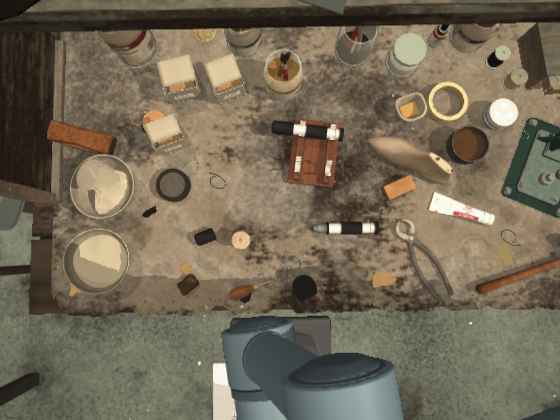

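View pics/scene0.png

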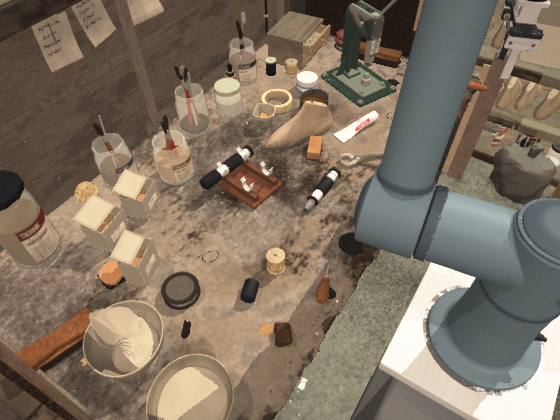

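```bash
python3 - <<'E'
from h import *
im=cv2.imread("pics/top0.png"); c=im[105:255,185:385]
cv2.imwrite("pics/c0.png",cv2.resize(c,None,fx=4,fy=4,interpolation=cv2.INTER_CUBIC))
P=np.load("topP.npy")
def reg(u0,u1,v0,v1,zl,zh,name):
    Q=P[v0:v1,u0:u1].reshape(-1,3); Q=Q[(Q[:,2]>zl)&(Q[:,2]<zh)]
    r=cv2.minAreaRect(Q[:,:2].astype(np.float32)); m=Q.mean(0)
    w,V=np.linalg.eigh(np.cov(Q[:,:2].T)); d=V[:,1]
    t=(Q[:,:2]-m[:2])@d
    print(name,len(Q),m.round(4),"rect",np.round(r[0],4),np.round(r[1],4),"axis deg",np.degrees(np.arctan2(d[1],d[0])).round(1),"ext",t.min().round(4),t.max().round(4),"zmax",np.percentile(Q[:,2],[50,95,99]).round(4))
reg(305,388,215,242,.010,.05,"marker")
reg(190,220,225,248,.010,.05,"cap")
reg(228,254,228,252,.035,.06,"spool")
reg(268,350,115,146,.045,.08,"stored")
reg(283,345,140,192,.02,.036,"rack")
reg(283,345,143,192,.042,.09,"clips")
np.set_printoptions(linewidth=250)
print((P[140:190:2,286:346:2,2]*1000).round(0).astype(int))
E
```

```text
marker 718 [ 0.4608 -0.1639  0.0251] rect [ 0.4612 -0.1564] [0.1609 0.0289] axis deg 89.7 ext -0.073 0.088 zmax [0.0255 0.0316 0.034 ]
cap 252 [0.4457 0.1747 0.0271] rect [0.4462 0.1757] [0.0304 0.046 ] axis deg 109.7 ext -0.0223 0.0238 zmax [0.0276 0.0327 0.0336]
spool 255 [0.4366 0.0887 0.0481] rect [0.4369 0.0885] [0.0401 0.0393] axis deg -160.8 ext -0.0211 0.0206 zmax [0.048  0.0522 0.0535]
stored 932 [ 0.6895 -0.0732  0.0594] rect [ 0.6917 -0.0729] [0.168  0.0352] axis deg 82.5 ext -0.0834 0.0846 zmax [0.0599 0.0655 0.0675]
rack 445 [ 0.6257 -0.0888  0.0309] rect [ 0.6253 -0.0863] [0.0879 0.1062] axis deg 101.3 ext -0.055 0.059 zmax [0.031  0.035  0.0358]
clips 84 [ 0.6059 -0.0855  0.0596] rect [ 0.604  -0.0838] [0.0831 0.0359] axis deg 80.9 ext -0.0403 0.0433 zmax [0.0605 0.0656 0.0674]
[[                   3                   -2                   -2                   10                   15                   12                   31                   32                   32                   13                   18
                    10                   11                    
[... 14990 characters left out ...]
]
 [                   0                   -1                    0                    3                   -1                    2                    0                    2                    1                   -4                    0
                     3                    0                    0                    0                    1                    0                    4                    0                    0                    2                    2
                    -4                    2                    3                   -3                    2                   -1                    1                   -1]]<stdin>:18: RuntimeWarning: invalid value encountered in cast
```

View pics/c0.png

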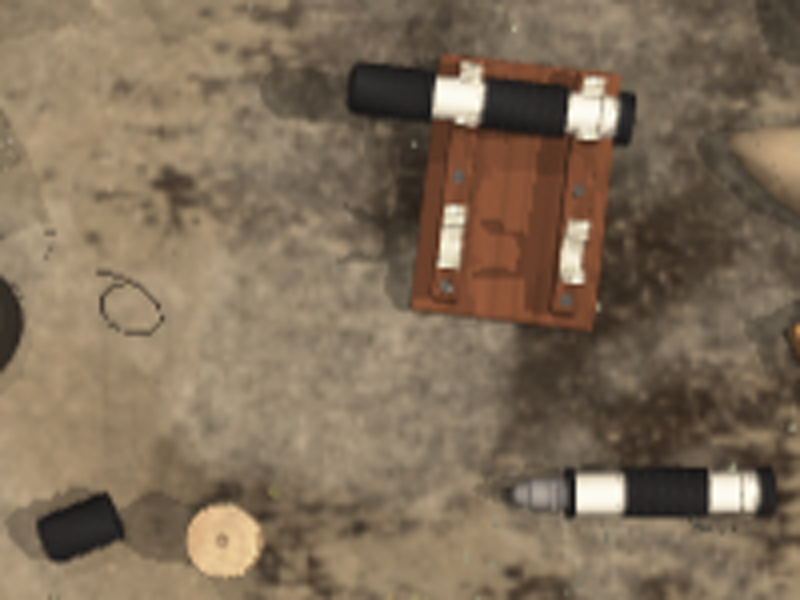

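```bash
python3 - <<'E'
from h import *
im=cv2.imread("pics/scene0.png")
a=cv2.resize(im[265:320,225:300],None,fx=8,fy=8,interpolation=cv2.INTER_CUBIC)
cv2.imwrite("pics/c1.png",a)
T=np.load("topP.npy");S=np.load("sceneP.npy")
def sel(P,c,d,L0,L1,W,zl,zh):
    c=np.array(c);d=np.array([np.cos(np.radians(d)),np.sin(np.radians(d))]);n=np.array([-d[1],d[0]])
    Q=P.reshape(-1,3);t=(Q[:,:2]-c)@d;w=(Q[:,:2]-c)@n
    return Q[(t>L0)&(t<L1)&(abs(w)<W)&(Q[:,2]>zl)&(Q[:,2]<zh)],d,n
for nm,P in(("top",T),("scene",S)):
    for name,c,a,L0,L1,zl,zh in(("marker",(.461,-.173),89.7,-.075,.11,.012,.04),("stored",(.688,-.0935),82,-.075,.115,.05,.08),("cap",(.4457,.1747),109.7,-.04,.04,.012,.04)):
        Q,d,n=sel(P,c,a,L0,L1,.03,zl,zh)
        Qt=Q[Q[:,2]>np.percentile(Q[:,2],40)]
        r=cv2.minAreaRect(Q[:,:2].astype(np.float32)); l=cv2.fitLine(Qt[:,:2].astype(np.float32),cv2.DIST_HUBER,0,.001,.001).ravel()
        t=(Q[:,:2]-np.array(c))@d
        print(nm,name,len(Q),np.round(r[0],4),np.round(r[1],4),r[2].__round__(1),"line",np.degrees(np.arctan2(l[1],l[0])).round(1)%180,l[2:].round(4),"ext",t.min().round(4),t.max().round(4))
    for s in(-1,1):
        d=np.array([.13,.99]);c=np.array([.604,-.083])+s*.036*d
        Q,_,_=sel(P,c,82.5,-.012,.012,.026,.045,.08)
        w=(Q[:,:2]-c)@np.array([-.99,.13]); t=(Q[:,:2]-c)@d
        print(nm,"clip",s,len(Q),[ (w[k].min().round(4),w[k].max().round(4),t[k].mean().round(4)) for k in(w>0,w<0) if k.any()])
E
```

```text
top marker 717 [ 0.4612 -0.1564] [0.1609 0.0289] 89.1 line 89.2 [ 0.4608 -0.1744] ext -0.0639 0.0971
top stored 897 [ 0.6917 -0.0729] [0.168  0.0352] 82.4 line 82.4 [ 0.6912 -0.0717] ext -0.0632 0.1049
top cap 251 [0.4462 0.1757] [0.0304 0.046 ] 19.7 line 109.6 [0.4461 0.1747] ext -0.0223 0.0237
top clip -1 42 [(np.float64(0.0088), np.float64(0.018), np.float64(0.0)), (np.float64(-0.0178), np.float64(-0.0097), np.float64(-0.0003))]
top clip 1 36 [(np.float64(0.0094), np.float64(0.0166), np.float64(-0.0013)), (np.float64(-0.0184), np.float64(-0.0111), np.float64(-0.0004))]
scene marker 541 [ 0.4616 -0.1597] [0.1622 0.0309] 89.8 line 89.8 [ 0.4597 -0.1761] ext -0.0678 0.0944
scene stored 674 [ 0.6922 -0.077 ] [0.1723 0.0357] 81.8 line 82.7 [ 0.6914 -0.0723] ext -0.0692 0.1031
scene cap 336 [0.4463 0.1726] [0.0304 0.047 ] 21.0 line 111.1 [0.4455 0.1733] ext -0.0257 0.0214
scene clip -1 54 [(np.float64(0.008), np.float64(0.0185), np.float64(-0.0035)), (np.float64(-0.0205), np.float64(-0.01), np.float64(-0.0037))]
scene clip 1 57 [(np.float64(0.0073), np.float64(0.018), np.float64(-0.0019)), (np.float64(-0.0197), np.float64(-0.011), np.float64(-0.0038))]
```

View pics/c1.png

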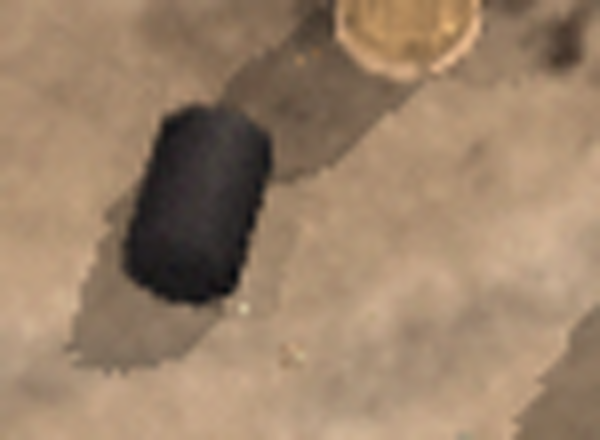

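```bash
python3 - <<'E'
from h import *
S=np.load("sceneP.npy"); im=cv2.imread("pics/scene0.png")
d=np.array([np.cos(np.radians(110)),np.sin(np.radians(110))]);n=np.array([-d[1],d[0]]);c=np.array([.446,.1745])
Q=S[270:312,232:268];
t=((Q[...,:2]-c)@d*1000);w=((Q[...,:2]-c)@n*1000);z=Q[...,2]*1000
# along-axis profile on central strip, each pixel: t,z,gray
g=im[270:312,232:268].mean(-1)
m=(abs(w)<6)&(z>-3)
o=np.argsort(-t[m])
for a in zip(t[m][o].round(0).astype(int),z[m][o].round(0).astype(int),g[m][o].astype(int)):
    if 5<a[0]<32: print(a,end=" ")
E
```

```text
(np.int64(31), np.int64(1), np.int64(118)) (np.int64(31), np.int64(4), np.int64(120)) (np.int64(31), np.int64(1), np.int64(112)) (np.int64(31), np.int64(1), np.int64(113)) (np.int64(31), np.int64(6), np.int64(111)) (np.int64(30), np.int64(1), np.int64(108)) (np.int64(30), np.int64(2), np.int64(121)) (np.int64(29), np.int64(1), np.int64(117)) (np.int64(28), np.int64(3), np.int64(123)) (np.int64(28), np.int64(2), np.int64(121)) (np.int64(27), np.int64(2), np.int64(115)) (np.int64(27), np.int64(-2), np.int64(113)) (np.int64(26), np.int64(2), np.int64(124)) (np.int64(26), np.int64(0), np.int64(114)) (np.int64(25), np.int64(1), np.int64(121)) (np.int64(25), np.int64(3), np.int64(117)) (np.int64(25), np.int64(-1), np.int64(116)) (np.int64(24), np.int64(2), np.int64(120)) (np.int64(24), np.int64(0), np.int64(118)) (np.int64(23), np.int64(1), np.int64(113)) (np.int64(23), np.int64(2), np.int64(119)) (np.int64(23), np.int64(1), np.int64(115)) (np.int64(22), np.int64(0), np.int64(121)) (np.int64(22), np.int64(3), np.int64(124)) (np.int64(22), np.int64(1), np.int64(124)) (np.int64(22), np.int64
[... 2483 characters left out ...]
nt64(32), np.int64(49)) (np.int64(12), np.int64(32), np.int64(47)) (np.int64(11), np.int64(31), np.int64(53)) (np.int64(10), np.int64(31), np.int64(46)) (np.int64(10), np.int64(31), np.int64(51)) (np.int64(10), np.int64(34), np.int64(47)) (np.int64(9), np.int64(31), np.int64(54)) (np.int64(9), np.int64(31), np.int64(54)) (np.int64(9), np.int64(31), np.int64(42)) (np.int64(8), np.int64(32), np.int64(54)) (np.int64(7), np.int64(30), np.int64(51)) (np.int64(7), np.int64(32), np.int64(53)) (np.int64(7), np.int64(32), np.int64(54)) (np.int64(6), np.int64(31), np.int64(45)) (np.int64(6), np.int64(34), np.int64(53)) (np.int64(6), np.int64(33), np.int64(52)) (np.int64(6), np.int64(31), np.int64(43))
```

```bash
python3 -m creep '[0.03,0.05,0,0.18,0.094, 0.06,0.1,0,0.36,0.094, 0.09,0.15,0,0.54,0.094, 0.12,0.2,0,0.72,0.094, 0.15,0.25,0,0.9,0.094, 0.18,0.3,0,1.08,0.094, 0.21,0.35,0,1.25,0.094, 0.235,0.4,-0.03,1.25,0.094, 0.26,0.444,-0.06,1.25,0.094, 0.26,0.444,-0.08,1.25,0.094]'; grep -n . /dev/null; python3 -c "
from h import *
q=ctrl.sense();r=q['tool_rot'];print(q['joints'].round(2),-90+2*np.degrees(np.arctan2(r[2],r[1])))"
```

```text
time_s: 1.35
tool_pos: [0.4608, -0.1708, 0.1236]
tool_rot: [-0.001, 0.708, 0.706, -0.0]
wrist_force: [0.0, -0.5, -0.4]
finger_gap: 0.0933
finger_force: 0.0
[-0.59 -0.04  2.02  0.    1.16 -0.58] -0.10632375993129983
```

```bash
python3 -m creep '[0,0,-0.04,0,0.094, 0,0,-0.08,0,0.094, 0,0,-0.1,0,0.094, 0,0,-0.117,0,0.094, 0,0,-0.117,0,0.094, 0,0,-0.117,0,0.02, 0,0,-0.117,0,0.02, 0,0,-0.117,0,0.02, 0,0,-0.117,0,0.02, 0,0,-0.117,0,0.02]'
```

```text
time_s: 2.6
tool_pos: [0.4607, -0.1743, 0.0086]
tool_rot: [0.0, 0.71, 0.705, 0.0]
wrist_force: [0.0, 0.7, 0.7]
finger_gap: 0.0476
finger_force: 0.0
```

```bash
python3 -m creep '[0,0,0,0,0.02, 0,0,0,0,0.02, 0,0,0,0,0.02, 0,0,0,0,0.02, 0,0,0,0,0.02, 0,0,0,0,0.02]' && python3 -m creep '[0,0,0.03,0,0.02, 0,0,0.06,0,0.02, 0,0,0.09,0,0.02, 0.001,0,0.11,0,0.02, 0.001,0,0.11,0,0.02]'; python3 - <<'E'
from h import *
q=ctrl.sense();print(q['tool_pos'],q['tool_rot'])
s=snap("scene");cv2.imwrite("pics/s2.png",cv2.resize(s["color"][100:300,200:420],None,fx=3,fy=3))
E
```

```text
time_s: 3.35
tool_pos: [0.4607, -0.1743, 0.0084]
tool_rot: [0.0, 0.71, 0.705, 0.0]
wrist_force: [-0.2, 0.5, -0.2]
finger_gap: 0.0298
finger_force: 30.0
time_s: 3.98
tool_pos: [0.4626, -0.1749, 0.1199]
tool_rot: [0.002, 0.71, 0.705, 0.0]
wrist_force: [0.0, 0.5, 0.0]
finger_gap: 0.0297
finger_force: 30.0
[ 0.4626067  -0.17489127  0.11988178] [1.69887210e-03 7.09549168e-01 7.04653814e-01 3.06997425e-04]
```

View pics/s2.png

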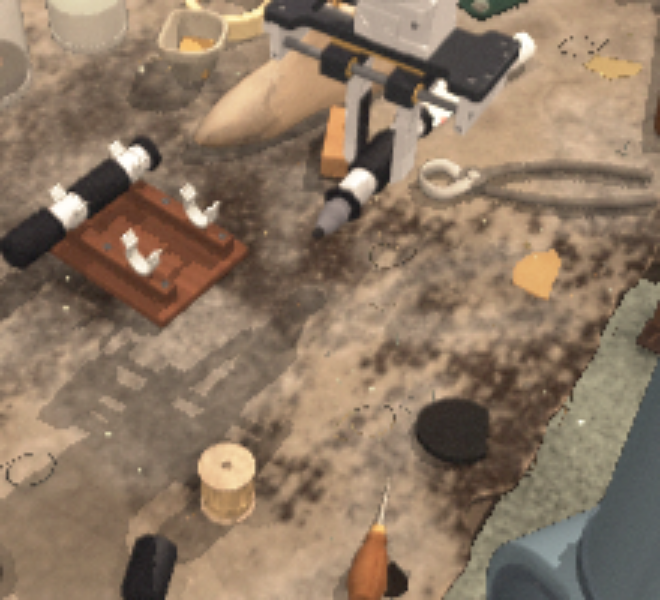

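```bash
python3 -m creep '[0.035,0.022,0.005,-0.03,0.02, 0.07,0.044,0.005,-0.06,0.02, 0.105,0.066,0.005,-0.09,0.02, 0.142,0.089,0.005,-0.126,0.02, 0.142,0.089,0,-0.126,0.02, 0.142,0.089,0,-0.126,0.02, 0.142,0.089,0,-0.126,0.02]'; python3 - <<'E'
from h import *
q=ctrl.sense();r=q['tool_rot'];print(q['tool_pos'],-90+2*np.degrees(np.arctan2(r[2],r[1])))
P=pts(snap("top"));S=pts(snap("scene"))
for n,P in(("top",P),("scene",S)):
    Q=P.reshape(-1,3);c=np.array([.604,-.085]);a=np.radians(82.4);d=np.array([np.cos(a),np.sin(a)]);p=np.array([-d[1],d[0]])
    t=(Q[:,:2]-c)@d;w=(Q[:,:2]-c)@p
    for lo,hi in((-.08,-.05),(.028,.052),(.062,.11)):
        k=(t>lo)&(t<hi)&(abs(w)<.03)&(Q[:,2]>.1)&(Q[:,2]<.16)
        if k.sum()>3: print(n,lo,k.sum(),"w",w[k].min().round(4),np.median(w[k]).round(4),w[k].max().round(4),"t",t[k].min().round(4),t[k].max().round(4),"z95",np.percentile(Q[k,2],[10,95]).round(4))
E
```

```text
time_s: 4.9
tool_pos: [0.6025, -0.0857, 0.1176]
tool_rot: [-0.001, 0.753, 0.658, -0.0]
wrist_force: [0.5, -0.2, -1.4]
finger_gap: 0.0296
finger_force: 30.0
[ 0.60247142 -0.08573089  0.11761767] -7.673944787477225
top -0.08 14 w -0.0027 0.003 0.0105 t -0.0546 -0.0506 z95 [0.1323 0.1383]
top 0.028 10 w -0.0103 -0.008 -0.0062 t 0.0325 0.048 z95 [0.126 0.133]
top 0.062 35 w -0.0041 0.0017 0.0086 t 0.0803 0.0957 z95 [0.1256 0.1318]
scene -0.08 22 w -0.0057 0.014 0.0176 t -0.0674 -0.0502 z95 [0.1171 0.1303]
scene 0.028 83 w -0.0069 0.0082 0.0145 t 0.0282 0.0518 z95 [0.1247 0.139 ]
scene 0.062 92 w -0.0079 0.0039 0.0117 t 0.0625 0.0938 z95 [0.1256 0.1356]
```

```bash
python3 -m creep '[0.0015,0,-0.03,0,0.02, 0.0015,0,-0.05,0,0.02, 0.0015,0,-0.06,0,0.02, 0.0015,0,-0.064,0,0.02, 0.0015,0,-0.064,0,0.02]'; python3 -m creep '[0,0,-0.003,0,0.02, 0,0,-0.006,0,0.02,0,0,-0.008,0,0.02, 0,0,-0.008,0,0.02]'; python3 -m creep '[0,0,-0.002,0,0.02, 0,0,-0.003,0,0.02,0,0,-0.004,0,0.02, 0,0,-0.004,0,0.02]'
```

```text
time_s: 5.62
tool_pos: [0.6053, -0.0855, 0.0554]
tool_rot: [-0.0, 0.753, 0.659, -0.0]
wrist_force: [-2.1, -0.2, 4.7]
finger_gap: 0.0295
finger_force: 30.0
time_s: 6.12
tool_pos: [0.6054, -0.0856, 0.0479]
tool_rot: [0.0, 0.752, 0.659, -0.0]
wrist_force: [-4.0, 0.0, 6.1]
finger_gap: 0.0299
finger_force: 30.0
time_s: 6.62
tool_pos: [0.6048, -0.0851, 0.0418]
tool_rot: [-0.0, 0.753, 0.659, -0.0]
wrist_force: [-2.1, 0.2, -1.0]
finger_gap: 0.0295
finger_force: 30.0
```

```bash
python3 -m creep '[-0.001,0,-0.001,0,0.02, -0.001,0,-0.002,0,0.02, -0.001,0,-0.002,0,0.02]'
```

```text
time_s: 7.0
tool_pos: [0.6047, -0.0852, 0.0414]
tool_rot: [0.0, 0.753, 0.659, 0.0]
wrist_force: [-2.3, 1.4, 4.8]
finger_gap: 0.0294
finger_force: 30.0
```

```bash
python3 -m creep '[0,0,-0.001,0,0.02, 0,0,-0.001,0,0.055, 0,0,-0.001,0,0.055, 0,0,-0.001,0,0.055, 0,0,-0.001,0,0.055, 0,0,-0.001,0,0.055]'; python3 -m creep '[0,0,0.02,0,0.055, 0,0,0.06,0,0.055, 0,0,0.1,0,0.07, -0.03,0.05,0.11,0.1,0.094, -0.06,0.1,0.11,0.2,0.094, -0.09,0.15,0.11,0.3,0.094, -0.12,0.2,0.11,0.4,0.094, -0.158,0.259,0.1,0.48,0.094, -0.158,0.259,0.08,0.48,0.094, -0.158,0.259,0.08,0.48,0.094]'; python3 - <<'E'
from h import *
q=ctrl.sense();r=q['tool_rot'];print(q['tool_pos'],-90+2*np.degrees(np.arctan2(r[2],r[1])))
for n in("top","scene"):
    s=snap(n);P=pts(s);Q=P.reshape(-1,3);c=np.array([.604,-.085]);a=np.radians(82.4);d=np.array([np.cos(a),np.sin(a)]);p=np.array([-d[1],d[0]])
    t=(Q[:,:2]-c)@d;w=(Q[:,:2]-c)@p
    for lo,hi,zl in((-.08,-.052,.05),(-.02,.02,.045),(.054,.059,.05),(.061,.11,.045)):
        k=(t>lo)&(t<hi)&(abs(w)<.03)&(Q[:,2]>zl)&(Q[:,2]<.09)
        if k.sum()>3: print(n,lo,k.sum(),"w",w[k].min().round(4),np.median(w[k]).round(4),w[k].max().round(4),"t",t[k].min().round(4),t[k].max().round(4),"z",np.percentile(Q[k,2],[50,95]).round(4))
    if n=="top": cv2.imwrite("pics/t3.png",cv2.resize(s["color"][105:255,185:385],None,fx=4,fy=4,interpolation=cv2.INTER_CUBIC))
E
```

```text
time_s: 7.75
tool_pos: [0.6041, -0.0853, 0.0394]
tool_rot: [-0.0, 0.753, 0.659, 0.0]
wrist_force: [-1.0, -0.7, -0.2]
finger_gap: 0.0544
finger_force: 0.0
time_s: 9.0
tool_pos: [0.445, 0.1743, 0.1194]
tool_rot: [-0.0, 0.574, 0.819, -0.0]
wrist_force: [0.1, 0.1, -0.7]
finger_gap: 0.094
finger_force: 0.0
[0.44501217 0.17430569 0.11942442] 19.990793836785087
top -0.08 61 w -0.0138 0.0026 0.0152 t -0.0622 -0.052 z [0.0606 0.0662]
top -0.02 230 w -0.0152 0.0021 0.0155 t -0.0199 0.02 z [0.0606 0.0654]
top 0.054 28 w -0.0143 0.0018 0.014 t 0.0541 0.059 z [0.0611 0.0646]
top 0.061 100 w -0.0089 0.0006 0.0103 t 0.0611 0.0971 z [0.0541 0.0604]
```

View pics/t3.png

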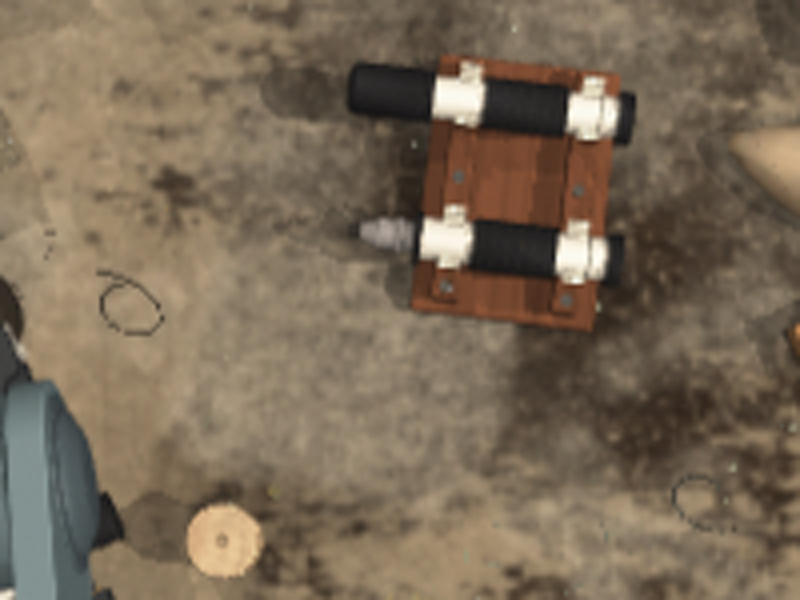

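```bash
python3 -m creep '[0.001,0,-0.04,0,0.094, 0.001,0,-0.08,0,0.094, 0.001,0,-0.1,0,0.094, 0.001,0,-0.111,0,0.094, 0.001,0,-0.111,0,0.02, 0.001,0,-0.111,0,0.02, 0.001,0,-0.111,0,0.02, 0.001,0,-0.111,0,0.02, 0.001,0,-0.111,0,0.02, 0.001,0,-0.111,0,0.02]'; python3 -m creep '[0,0,0,0,0.02, 0,0,0,0,0.02, 0,0,0,0,0.02, 0,0,0,0,0.02, 0,0,0,0,0.02, 0,0,0,0,0.02]';  python3 -m creep '[0,0,0.02,0,0.02, 0,0,0.05,0,0.02, 0,0,0.08,0,0.02,0,0,0.08,0,0.02,0,0,0.08,0,0.02]'; python3 - <<'E'
from h import *
q=ctrl.sense();r=q['tool_rot'];a=-90+2*np.degrees(np.arctan2(r[2],r[1]));p=q['tool_pos'];print(p,a)
a=np.radians(a+90);d=np.array([np.cos(a),np.sin(a)]);n=np.array([-d[1],d[0]])
for nm in("top","scene"):
    s=snap(nm);Q=pts(s).reshape(-1,3);t=(Q[:,:2]-p[:2])@d;w=(Q[:,:2]-p[:2])@n
    k=(abs(t)<.04)&(abs(w)<.013)&(Q[:,2]>p[2]-.012)&(Q[:,2]<p[2]+.026)
    if k.sum()>3: print(nm,k.sum(),"t",np.percentile(t[k],[0,3,97,100]).round(4),"z",np.percentile(Q[k,2],[5,95]).round(4))
E
```

```text
time_s: 10.35
tool_pos: [0.4471, 0.1738, 0.0085]
tool_rot: [0.0, 0.574, 0.819, 0.0]
wrist_force: [-0.2, -0.6, 0.4]
finger_gap: 0.0372
finger_force: 0.0
time_s: 11.1
tool_pos: [0.4471, 0.1737, 0.0084]
tool_rot: [-0.0, 0.574, 0.819, -0.0]
wrist_force: [-0.2, 0.4, 0.6]
finger_gap: 0.0297
finger_force: 30.0
time_s: 11.72
tool_pos: [0.4464, 0.1736, 0.0873]
tool_rot: [-0.001, 0.574, 0.819, -0.001]
wrist_force: [-0.6, 0.1, -0.9]
finger_gap: 0.0299
finger_force: 30.0
[0.44636453 0.17357265 0.08726469] 19.87806330879191
scene 279 t [-0.022  -0.0179  0.0219  0.0231] z [0.0903 0.1111]
```

```bash
python3 -m creep '[0.044,-0.03,0,-0.12,0.02, 0.088,-0.06,0,-0.24,0.02, 0.132,-0.09,0,-0.36,0.02, 0.176,-0.12,0,-0.48,0.02, 0.176,-0.12,-0.025,-0.48,0.02, 0.176,-0.12,-0.046,-0.48,0.02, 0.176,-0.12,-0.046,-0.48,0.02, 0.176,-0.12,-0.046,-0.48,0.02]'; python3 - <<'E'
from h import *
q=ctrl.sense();r=q['tool_rot'];p=q['tool_pos'];print(p,-90+2*np.degrees(np.arctan2(r[2],r[1])))
a=np.radians(82.4);d=np.array([np.cos(a),np.sin(a)]);n=np.array([-d[1],d[0]]);c=np.array([.604,-.085])
print("tcp t,w",(p[:2]-c)@d,(p[:2]-c)@n)
for nm in("top","scene"):
    s=snap(nm);Q=pts(s).reshape(-1,3);t=(Q[:,:2]-c)@d;w=(Q[:,:2]-c)@n
    for lo,hi in((-.02,.02),(.061,.1),(.112,.17)):
        k=(t>lo)&(t<hi)&(abs(w)<.014)&(Q[:,2]>.04)&(Q[:,2]<.075)
        if k.sum()>3: print(nm,lo,k.sum(),"t",np.percentile(t[k],[0,3,97,100]).round(4),"w",np.percentile(w[k],[0,50,100]).round(4),"z",np.percentile(Q[k,2],[5,50,95]).round(4))
    cv2.imwrite(f"pics/{nm}4.png",cv2.resize(s["color"][110:240,180:340] if nm=="scene" else s["color"][105:225,220:380],None,fx=5,fy=5,interpolation=cv2.INTER_CUBIC)[:600])
E
```

```text
time_s: 12.82
tool_pos: [0.623, 0.0542, 0.0426]
tool_rot: [0.0, 0.752, 0.659, 0.0]
wrist_force: [0.1, 0.8, 0.2]
finger_gap: 0.0295
finger_force: 30.0
[0.62296401 0.05419497 0.04262181] -7.578985781419959
tcp t,w 0.1404803338949123 -0.00038799892538880695
top -0.02 199 t [-0.02   -0.019   0.0184  0.0198] w [-0.0135  0.0013  0.0138] z [0.0556 0.0616 0.0654]
top 0.061 96 t [0.0611 0.0619 0.0922 0.0943] w [-0.0083  0.0008  0.01  ] z [0.0489 0.0552 0.0597]
scene -0.02 154 t [-0.0198 -0.0183  0.0184  0.0196] w [-0.0118  0.0058  0.0139] z [0.0472 0.0624 0.0669]
scene 0.112 136 t [0.1192 0.1377 0.1626 0.1631] w [-0.0137  0.0025  0.0134] z [0.0456 0.0621 0.0678]
```

View pics/scene4.png

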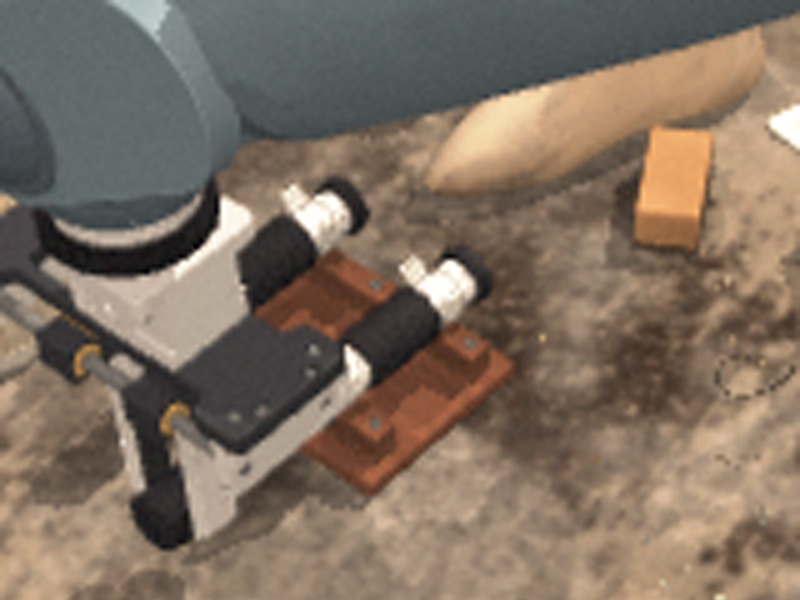

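```bash
python3 -m creep '[-0.0014,-0.01,-0.001,0,0.02, -0.0028,-0.02,-0.001,0,0.02, -0.0042,-0.03,-0.001,0,0.02, -0.0056,-0.042,-0.001,0,0.02, -0.0056,-0.042,-0.001,0,0.02]';  python3 -m creep '[-0.0005,-0.004,0,0,0.02, -0.001,-0.008,0,0,0.02, -0.001,-0.008,0,0,0.02]'
```

```text
time_s: 13.55
tool_pos: [0.6175, 0.0106, 0.0415]
tool_rot: [0.0, 0.753, 0.658, 0.0]
wrist_force: [0.3, 0.3, -0.1]
finger_gap: 0.0298
finger_force: 30.0
time_s: 13.92
tool_pos: [0.6165, 0.0036, 0.0414]
tool_rot: [-0.0, 0.753, 0.658, 0.0]
wrist_force: [0.2, 0.6, -0.0]
finger_gap: 0.0299
finger_force: 30.0
```

```bash
for i in 1 2; do python3 -m creep '[-0.0003,-0.002,0,0,0.02, -0.0005,-0.004,0,0,0.02, -0.0005,-0.004,0,0,0.02]' | sed -n '1,2p;4,6p'; done
```

```text
time_s: 14.3
tool_pos: [0.6161, -0.0003, 0.0415]
wrist_force: [0.6, -0.2, -0.7]
finger_gap: 0.0296
finger_force: 30.0
time_s: 14.68
tool_pos: [0.6156, -0.004, 0.0415]
wrist_force: [1.2, 2.7, 0.2]
finger_gap: 0.0299
finger_force: 30.0
```

```bash
for i in 1 2; do python3 -m creep '[-0.0002,-0.001,0,0,0.02, -0.0003,-0.002,0,0,0.02, -0.0003,-0.002,0,0,0.02]' | sed -n '1,2p;4,6p'; done
```

```text
time_s: 15.05
tool_pos: [0.6153, -0.0061, 0.0415]
wrist_force: [0.6, 2.7, 0.6]
finger_gap: 0.0294
finger_force: 30.0
time_s: 15.42
tool_pos: [0.6149, -0.009, 0.0414]
wrist_force: [0.5, -0.7, -1.5]
finger_gap: 0.0294
finger_force: 30.0
```

```bash
for i in 1 2; do python3 -m creep '[-0.0001,-0.001,0,0,0.02, -0.0002,-0.0015,0,0,0.02, -0.0002,-0.0015,0,0,0.02]' | sed -n '1,2p;4,6p'; done
```

```text
time_s: 15.8
tool_pos: [0.6147, -0.0096, 0.0415]
wrist_force: [1.2, 0.5, -0.2]
finger_gap: 0.0295
finger_force: 30.0
time_s: 16.18
tool_pos: [0.6147, -0.0098, 0.0415]
wrist_force: [1.7, 5.0, 0.6]
finger_gap: 0.0295
finger_force: 30.0
```

```bash
for i in 1 2 3; do python3 -m creep '[-0.0001,-0.001,0,0,0.02, -0.0002,-0.0015,0,0,0.02, -0.0002,-0.0015,0,0,0.02]' | sed -n '1,2p;4,6p'; done
```

```text
time_s: 16.55
tool_pos: [0.6147, -0.0098, 0.0415]
wrist_force: [2.6, 12.3, 1.3]
finger_gap: 0.0297
finger_force: 30.0
time_s: 16.92
tool_pos: [0.6147, -0.0099, 0.0416]
wrist_force: [3.8, 16.4, 0.9]
finger_gap: 0.0297
finger_force: 30.0
time_s: 17.3
tool_pos: [0.6146, -0.01, 0.0417]
wrist_force: [3.7, 20.4, 0.7]
finger_gap: 0.0296
finger_force: 30.0
```

```bash
python3 -m creep '[0.0003,0.002,0,0,0.02, 0.0005,0.004,0,0,0.02, 0.0005,0.004,0,0,0.055, 0.0005,0.004,0,0,0.055, 0.0005,0.004,0,0,0.055, 0.0005,0.004,0,0,0.055, 0.0005,0.004,0,0,0.055]';python3 -m creep '[0,0,0.04,0,0.055, 0,0,0.08,0,0.055, 0,0,0.12,0,0.055, -0.03,0.04,0.15,0,0.055, -0.07,0.09,0.15,0,0.055, -0.11,0.14,0.15,0,0.055, -0.15,0.19,0.15,0,0.055, -0.17,0.24,0.15,0,0.055, -0.17,0.24,0.15,0,0.055]'; python3 - <<'E'
from h import *
a=np.radians(82.4);d=np.array([np.cos(a),np.sin(a)]);n=np.array([-d[1],d[0]]);c=np.array([.604,-.085])
s=snap("top");Q=pts(s).reshape(-1,3);t=(Q[:,:2]-c)@d
for off in(0,-.085):
    w=(Q[:,:2]-c)@n-off
    k=(t>-.09)&(t<.13)&(abs(w)<.02)&(Q[:,2]>.045)&(Q[:,2]<.08)
    print(k.sum(),"t",np.percentile(t[k],[0,1,99,100]).round(4),"w",np.percentile(w[k],[1,50,99]).round(4),"z",np.percentile(Q[k,2],[5,50,95]).round(4))
cv2.imwrite("pics/t5.png",cv2.resize(s["color"][105:225,230:380],None,fx=5,fy=5,interpolation=cv2.INTER_CUBIC))
E
```

```text
time_s: 18.18
tool_pos: [0.6144, -0.0119, 0.0414]
tool_rot: [-0.0, 0.753, 0.658, -0.0]
wrist_force: [0.1, 0.2, 0.6]
finger_gap: 0.0549
finger_force: 0.0
time_s: 19.3
tool_pos: [0.4427, 0.2308, 0.1916]
tool_rot: [-0.0, 0.751, 0.661, 0.0]
wrist_force: [0.5, -0.6, 0.4]
finger_gap: 0.055
finger_force: 0.0
933 t [-0.0674 -0.0659  0.099   0.1011] w [-0.0159  0.0017  0.0157] z [0.0529 0.0598 0.0651]
930 t [-0.0606 -0.059   0.1055  0.1075] w [-0.0161  0.0027  0.016 ] z [0.0499 0.0597 0.0654]
```

View pics/t5.png

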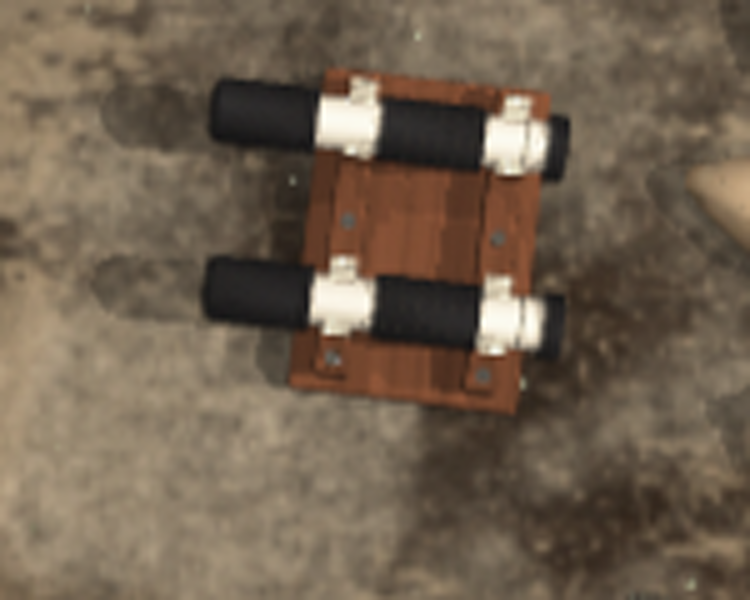

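The capped marker sits in both clips. It is as long as the stored one (168.5 mm against 168.1 mm) and at the same height, so the cap is home.

```bash
python3 -c "
from workcell import ctrl
print(ctrl.close_job())"
```

```text
the job is handed in; nothing more can be done
None
```

The marker is snapped into both clips of the free bay, nib the same way as the stored one, and its cap is pressed home against the collar; I handed the job in at about 19 s with the arm clear.

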